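# Stow the putty scraper and push the drawer home on its catch

### The job

Put the yellow putty scraper away: open the partly open drawer of the butcher-block riser wide, lay the scraper flat on the drawer's floor with its handle towards the drawer front, then push the drawer fully home until its spring catch snaps in and the front stands flush with the edge of the block. Do not drop the scraper or slam the drawer, and leave everything else on the counter where it is.

Things in the scene. Friction and masses are not known exactly. Their poses are not given: they have to be found in the camera images.
- riser: fixed unit on the counter: butcher-block top (250 wide, 292 deep, top 88, underside 64 mm above the counter) on a grey carcass with one white-fronted drawer below. Origin: counter level, mid-width, on the plane where the drawer's front panel shuts against the carcass. x points level into the unit (the drawer opens to -x, closes to +x), z up. The block's front edge overhangs to x = -16 mm.
- drawer (a joint): drawer opening in m: 0 home (front flush with the block's edge), 0.20 at its outer stop. Slides freely on runners (1 N drag plus 10 N per m/s). A sprung roller catch at the back acts over the last 11 mm: pushing in, it resists with up to 8 N until 4 mm from home, then snaps the drawer to 0 and holds it with 6 N. Not snapped in, the drawer stands about 1 cm proud.
- drawer_in (a point): point on the drawer's inner floor (16 mm above the counter) at the inner face of its front panel, mid-width; moves with the drawer; axes as the riser's. From here the inside runs 229 mm along +x and 86 mm to each side in y. Side walls rise 36 mm above the floor; the panel (16 mm thick, its outer face at x = -16 mm, 220 mm wide) rises 46 mm above the floor, 62 mm above the counter.
- drawer_bar (a point): middle of the drawer's steel bar pull: a round bar 11 mm thick and 100 mm long along the riser's y, 36 mm above the counter, its centre 35 mm in front (-x) of the panel's outer face, 51 mm in front of drawer_in; moves with the drawer.
- scraper_grip (a point): balance point of the loose yellow plastic putty scraper (60 g), half-way up its handle, 7 mm above its underside. It starts flat on the counter. 150 mm long: x points along it from handle to blade, z up. Handle (24 mm wide, 14 thick) from 65 mm behind this point (-x) to 21 mm ahead of it; blade (76 mm wide, 4 thick) from 35 to 85 mm ahead, joined by a shoulder 48 mm wide, 6 thick.
- jar: glass jar with a twist cap, 72 mm across, 105 mm tall, standing on the riser's top, 9 to 11 cm behind its drawer plane. Bystander. Origin: centre of its underside.
- sand_block: cork sanding block, 110 x 66 x 26 mm, on the counter to the left or right of the drawer. Bystander. Origin: centre of its underside.
- caddy: grey plastic carrying caddy, 170 x 240 mm and 95 mm tall with a hoop handle to 206 mm, back left. Bystander. Origin: centre of its underside.
- stirrer: aluminium paint stirrer, 305 mm long, up to 36 mm wide, 4 mm thick, lying flat, right. Bystander. Origin: near its middle, underside.
- paint_can: quart paint can, 108 mm across, 124 mm tall, back right. Bystander. Origin: centre of its underside.
- tape_roll: roll of blue masking tape, 104 mm across, 36 mm tall, lying flat on top of the paint can. Bystander. Origin: centre of its underside.
- brush: paint brush with a wooden handle, 210 mm long, lying flat, left. Bystander. Origin: near its middle, underside.
Things that resemble listed ones, but are neither listed nor needed, are in the scene too. Of the things shaped like the part that bears scraper_grip, the yellow one is meant.

How it is judged:
By the outcome, as a careful person would: the job done as asked, in the order asked, and still so for the second after the job is handed in, with the robot touching nothing.
It also fails if it takes over 72 s, if anything falls off the work surface, if the arm or the gripper's body presses on something with over 40 N, if the wrist force passes 120 N, or if a joint passes its speed limit or range.

### The arm

A 6-joint arm with a two-finger parallel gripper is mounted at the origin on the work surface. World frame = base frame: x ahead of the robot, y to its left, z up, the work surface at z = 0. Lengths are in m, angles in rad, forces in N, time in s.
With the tool pointing down it reaches from about 0.35 to 0.775 m from the base axis. Payload 7.3 kg.
Tool frame: the origin (TCP) lies at the very end of the fingers, on their centre line; the grasp point (between the pads) lies grip_point_offset behind it (grip_point_offset is the distance from the TCP to the grasp point, in m); z points along the fingers, y is the direction in which the jaws open and shut (so a half turn about z gives the same grasp; the last joint's range is limited). The gripper opens to 92 mm and grips with 3 to 60 N. Pads are 19 mm wide; open, the fingers measure 130 mm over their backs; the gripper's body (75 mm by 190 mm) begins 47 mm behind the grasp point.
Start: joints at [1.148, 0.342, 1.524, -0, 1.275, -0.146], TCP at [0.143, 0.505, 0.227] pointing down, gripper open.
Joint ranges: [-2.53, 2.53], [-0.77, 2.02], [0.04, 2.7], [-1, 4.14], [0.28, 2.66], [-3.11, 3.11]. Speed limits (rad/s): [2.57, 2.57, 3.14, 3.14, 3.14, 3.14].

### API

Orientations are given as [roll, pitch, yaw] about the fixed x, y, z axes, in that order (R = Rz(yaw) Ry(pitch) Rx(roll)).
In Python, from cell import * gives the robot as it stands.
- The arm moves only by the shell command python3 -m inch 'ROWS' [OPENING] [FORCE]. ROWS is JSON, a list that holds one entry, the list of rows, each a list of 4 numbers: the shift along the tool's x, y, z in mm, then the turn about the tool's z in rad. In form: [[[x, y, z, roll], ...]]. A call has 1 to 10 rows; each row shifts and turns the commanded pose from where the row before left it, along the tool's axes as they then stand; what a row does not reach is not made up. A row lasts 1/8 s, in which the tool goes at most 62.5 mm and 10.7 degrees, less where a joint would pass 70% of its speed; a pose out of reach is approached as far as the arm can. A call with a gripper value outside its range is refused whole. OPENING is the closure, from -1 (fully open) to 1 (shut), set as the call begins (- or left out, the last holds). The fingers move at their own pace and stop on an object; FORCE is the grip in N (left out, the last holds). Time passes only in rows, so rows that do not move let the fingers close. It gives the time, the measured TCP pose, the force and the opening at its end, in the units of the state.
- observe(): the state, without advancing time (a new reading comes with each control period).
- read_camera(name): name is "side" or "top"; returns a dict with "img" (400x640x3 uint8, blue, green, red), "fx", "fy", "cx", "cy" (pixels), "eye" and "rotation" of the camera in the world. Camera axes: x right, y down, z forward; pixel columns grow to the right and rows downward; lengths in m; the calibration is good to about 2 mm. A picture is of the moment at which its call begins. There is no depth.
- hand_in(): hands the job in, once; it reports no verdict.
Trained networks look in the newest picture that a camera, given by its name, has taken for a name from the list of things; names that differ only in an ending like _2 or _b are one class to them, and where a whole thing is asked for, a point or a joint stands for the part that bears it (a point fixed in the world has none). Each returns a list of dicts, best first, with "conf" (0 to 1); they miss things now and then, are a little off and sometimes report something else, mostly with a low value. They report only what shows in the picture. A call takes as long as a camera call. They do not tell look-alikes from the thing itself.
- boxes_of(camera, label): "at" ([row, column] in pixels, amid what is visible of it).
- place_of(camera, label): "at" ([row, column] in pixels: a listed point, or the origin of a listed thing).
The state is a dict: "time": time; "qpos": joint angles; "qvel": joint speeds; "joint_efforts": joint torques, N m; "tool_pos": TCP position; "tool_rot": TCP orientation; "contact_force": force on the tool from outside, world axes, zero at the start; "torque": the same for the moment, N m; "opening": finger opening in m.
Only numpy, scipy, OpenCV 4.12 (cv2) and the standard library are available. Lean on these libraries where they do the work, as an engineer would, in place of code of your own. Each camera call takes 0.05 s, during which the arm holds its last target. There are 200 camera calls.

## Working session

There is one attempt and no reset: what is moved stays moved. The work goes in short steps, Python scripts to look and compute and a shell command to move; the robot and the scene stay as the last step left them, time stands still between calls to the robot, and variables do not carry over. Pictures are saved under pics/ and viewed, about 8 in all and at most 12, crops included, and the job is handed in when it is done.

```bash
mkdir -p pics; ls; cat > h.py <<'E'
from cell import *
import numpy as np, cv2
def ray(c,at):
    d=np.array([(at[1]-c['cx'])/c['fx'],(at[0]-c['cy'])/c['fy'],1.0])
    return np.array(c['eye']),np.array(c['rotation'])@d
def hit(c,at,z):
    e,d=ray(c,at); return e+d*(z-e[2])/d[2]
def proj(c,p):
    q=np.array(c['rotation']).T@(np.array(p)-np.array(c['eye']))
    return np.array([c['fy']*q[1]/q[2]+c['cy'],c['fx']*q[0]/q[2]+c['cx']])
E
python3 - <<'E'
from h import *
for n in('top','side'):
    c=read_camera(n); cv2.imwrite(f'pics/{n}0.png',c['img']); print(n,np.round(c['eye'],3),np.round(c['rotation'],3).tolist(),c['fx'])
    for l,z in(('scraper_grip',.007),('drawer_in',.016),('drawer_bar',.036),('riser',0),('jar',.088),('sand_block',0)):
        for r in place_of(n,l)[:3]: print(l,np.round(r['at'],1),round(r['conf'],2),np.round(hit(c,r['at'],z),3))
o=observe();print(o['time'],o['tool_pos'],o['tool_rot'],o['contact_force'],o['opening'],grip_point_offset)
E
```

```text
pics
top [ 0.464 -0.022  1.987] [-3.11, 0.001, -1.571] 519.6877492150189Traceback (most recent call last):
  File "<stdin>", line 5, in <module>
  File "h.py", line 7, in hit
    e,d=ray(c,at); return e+d*(z-e[2])/d[2]
                                       ~^^^
IndexError: invalid index to scalar variable.
```

View pics/top0.png

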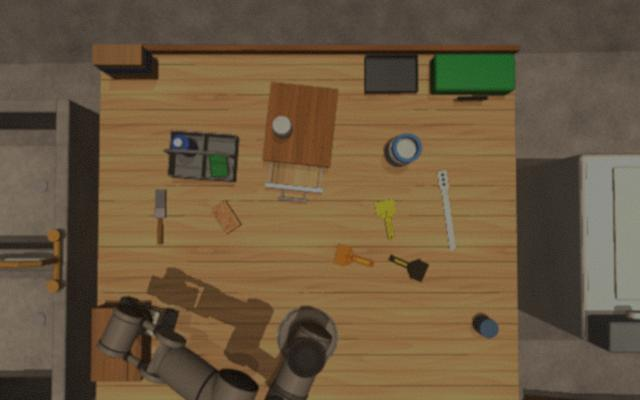

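The top view shows three scraper shapes: all yellow at row 215, col 388; orange at (256, 352); and black with a yellow handle at (267, 410). The one at (215, 388) fits "yellow plastic". The drawer bar is at about (199, 292). The camera rotation is given as rpy, so I'll fix the helper.

```bash
cat > h.py <<'E'
from cell import *
import numpy as np, cv2
from scipy.spatial.transform import Rotation as Ro
def Rm(c): return Ro.from_euler('xyz',c['rotation']).as_matrix()
def ray(c,at):
    d=np.array([(at[1]-c['cx'])/c['fx'],(at[0]-c['cy'])/c['fy'],1.0])
    return np.array(c['eye']),Rm(c)@d
def hit(c,at,z):
    e,d=ray(c,at); return e+d*(z-e[2])/d[2]
def proj(c,p):
    q=Rm(c).T@(np.array(p)-np.array(c['eye']))
    return np.array([c['fy']*q[1]/q[2]+c['cy'],c['fx']*q[0]/q[2]+c['cx']])
E
python3 - <<'E'
from h import *
for n in('top','side'):
    c=read_camera(n); cv2.imwrite(f'pics/{n}0.png',c['img']); print(n,np.round(c['eye'],3),np.round(c['rotation'],3).tolist(),c['fx'])
    if n=='top': cv2.imwrite('pics/crop.png',cv2.resize(c['img'][150:290,250:450],None,fx=4,fy=4,interpolation=cv2.INTER_CUBIC))
    for l,z in(('scraper_grip',.007),('drawer_in',.016),('drawer_bar',.036),('riser',0),('jar',.088),('sand_block',0)):
        for r in place_of(n,l)[:3]: print(l,np.round(r['at'],1),round(r['conf'],2),np.round(hit(c,r['at'],z),3))
    if n=='top':
        hsv=cv2.cvtColor(c['img'],cv2.COLOR_BGR2HSV)
        m=cv2.inRange(hsv,(24,150,110),(36,255,255)); m[:, :370]=0; m[245:]=0
        ys,xs=np.nonzero(m); print(len(ys),ys.min(),ys.max(),xs.min(),xs.max())
        P=np.array([hit(c,(a,b),.005)[:2] for a,b in zip(ys,xs)])
        w,v=np.linalg.eigh(np.cov(P.T)); print(P.mean(0),v[:,1],w); s=(P-P.mean(0))@v; print(s.min(0),s.max(0))
o=observe();print(o['time'],o['tool_pos'],o['tool_rot'],o['contact_force'],o['opening'],grip_point_offset)
E
```

```text
top [ 0.464 -0.022  1.987] [-3.11, 0.001, -1.571] 519.6877492150189
scraper_grip [262.3 406. ] 0.98 [ 0.278 -0.375  0.007]
scraper_grip [259.3 360.7] 0.63 [ 0.29  -0.203  0.007]
scraper_grip [221.  388.5] 0.55 [ 0.435 -0.309  0.007]
drawer_in [185.1 292.2] 0.66 [0.572 0.057 0.016]
drawer_bar [199.3 293. ] 0.78 [0.517 0.053 0.036]
riser [160.7 300.5] 0.7 [0.666 0.026 0.   ]
jar [128.9 284.5] 0.59 [0.774 0.082 0.088]
sand_block [215.9 226.3] 0.76 [0.455 0.309 0.   ]
sand_block [184.  291.7] 0.48 [0.577 0.059 0.   ]
438 199 238 375 396
[ 0.46455204 -0.30103109] [-0.98264217 -0.18551111] [0.00033973 0.00146666]
[-0.03864763 -0.05089432] [0.0406172  0.09660984]
side [ 0.363 -0.792  1.097] [-2.464, -0.013, -0.215] 413.2369764900172
scraper_grip [308.5 296.4] 0.83 [ 0.424 -0.307  0.007]
scraper_grip [343.2 245.5] 0.77 [ 0.275 -0.374  0.007]
scraper_grip [281.8 247.6] 0.7 [ 0.3   -0.196  0.007]
drawer_in [200.3 321.2] 0.88 [0.575 0.05  0.016]
drawer_in [166.4 378. ] 0.26 [0.81  0.161 0.016]
drawer_bar [197.9 306.3] 0.66 [0.525 0.054 0.036]
drawer_bar [305.1 395.4] 0.35 [ 0.689 -0.367  0.036]
drawer_bar [202.1 320.7] 0.29 [0.568 0.027 0.036]
riser [200.3 347.8] 0.77 [0.667 0.044 0.   ]
jar [168.5 379.9] 0.93 [0.783 0.087 0.088]
jar [391.2 330.5] 0.48 [ 0.459 -0.556  0.088]
sand_block [157.2 277.5] 0.65 [0.464 0.296 0.   ]
0.8 [0.14341272 0.50504813 0.22674841] [3.14148820e+00 6.65289384e-06 2.86488056e+00] [0.12532615 0.44195346 0.50230877] 0.09191608956259407 0.0188
```

View pics/crop.png

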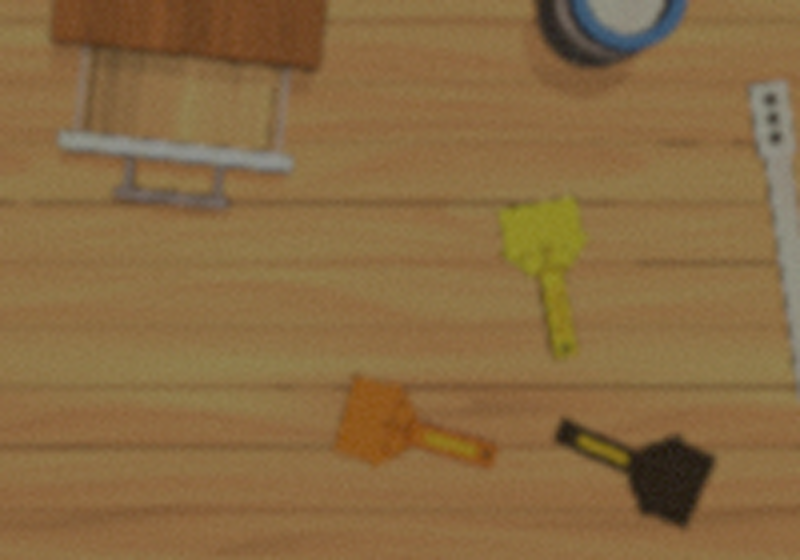

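View pics/side0.png

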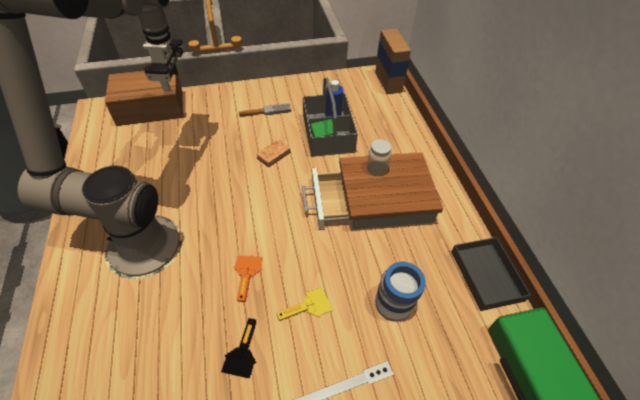

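The crop and the side view (row 308, col 296) confirm the all-yellow scraper at (215, 388). Its grip is at about (0.432, -0.307) with yaw about 0.18. The drawer is about 94 mm open and the riser's yaw is about -0.105. I'll hook the closed fingers behind the front panel from inside and pull it open.

```bash
python3 -m inch '[[[0,0,0,-0.086],[0,0,0,-0.086],[-32,-25,0,0],[-32,-25,0,0],[-32,-25,0,0],[-32,-25,0,0],[-32,-25,0,0],[-32,-25,0,0],[-32,-25,0,0],[-32,-25,0,0]]]' 1 20; python3 -m inch '[[[-32,-25,0,0],[-32,-25,0,0],[-32,-25,0,0],[-32,-25,0,0],[-32,-25,0,0],[-32,-25,0,0],[-32,-25,0,0],[-32,-25,10,0],[0,0,20,0],[0,0,0,0]]]'
python3 - <<'E'
from h import *
for n in('top','side'):
    c=read_camera(n); cv2.imwrite(f'pics/{n}1.png',c['img'])
    for l,z in(('drawer_in',.016),('drawer_bar',.036),('riser',0)):
        for r in place_of(n,l)[:2]: print(n,l,np.round(r['at'],1),round(r['conf'],2),np.round(hit(c,r['at'],z),3))
E
```

```text
time: 2.05
tool_pos: [0.378, 0.2784, 0.2269]
tool_rot: [3.141, 0.0, 3.037]
contact_force: [-0.1, 0.4, -0.1]
opening: 0.0007
time: 3.3
tool_pos: [0.6099, 0.0533, 0.1949]
tool_rot: [-3.142, -0.004, 3.036]
contact_force: [-0.1, 0.3, 0.3]
opening: 0.0004
top drawer_in [184.9 291.4] 0.96 [0.572 0.06  0.016]
top drawer_in [215.1 161.5] 0.49 [0.458 0.552 0.016]
top drawer_bar [198.5 291.2] 0.63 [0.52  0.06  0.036]
top riser [161.  301.8] 0.72 [0.665 0.021 0.   ]
top riser [148.1 403.9] 0.5 [ 0.714 -0.371  0.   ]
side drawer_in [202.6 317.7] 0.77 [0.561 0.043 0.016]
side drawer_in [197.5 304. ] 0.53 [0.521 0.074 0.016]
side drawer_bar [197.2 303.7] 0.78 [0.517 0.059 0.036]
side riser [202.9 348.2] 0.72 [0.665 0.033 0.   ]
```

```bash
python3 -m inch '[[[0,0,25,0],[0,0,30,0],[0,0,30,0],[0,0,30,0],[0,0,25,0],[0,0,12,0],[0,0,0,0],[8,0,0,0],[8,0,0,0],[0,0,0,0]]]'; python3 -m inch '[[[6,0,0,0],[6,0,0,0],[8,0,0,0],[10,0,0,0],[10,0,0,0],[10,0,0,0],[10,0,0,0],[10,0,0,0],[8,0,0,0],[5,0,0,0]]]'
python3 - <<'E'
from h import *
for n in('top','side'):
    c=read_camera(n); cv2.imwrite(f'pics/{n}2.png',c['img'])
    for l,z in(('drawer_in',.016),('drawer_bar',.036)):
        for r in place_of(n,l)[:2]: print(n,l,np.round(r['at'],1),round(r['conf'],2),np.round(hit(c,r['at'],z),3))
E
```

```text
time: 4.95
tool_pos: [0.5944, 0.0555, 0.0455]
tool_rot: [3.141, 0.0, 3.037]
contact_force: [0.7, 0.3, -0.9]
opening: 0.0004
time: 6.2
tool_pos: [0.5117, 0.0641, 0.0446]
tool_rot: [3.142, -0.001, 3.037]
contact_force: [0.7, 1.2, -0.7]
opening: 0.0005
top drawer_in [205.3 291.6] 0.96 [0.495 0.059 0.016]
top drawer_bar [216.8 290.1] 0.72 [0.451 0.064 0.036]
side drawer_in [201.8 300.4] 0.85 [0.505 0.058 0.016]
side drawer_bar [201.4 283.2] 0.83 [0.448 0.055 0.036]
```

```bash
python3 -m inch '[[[6,0,0,0],[6,0,0,0],[6,0,0,0],[5,0,0,0],[3,0,0,0],[2,0,0,0],[2,0,0,0],[0,0,0,0]]]'; 
python3 - <<'E'
from h import *
for n in('top','side'):
    c=read_camera(n); cv2.imwrite(f'pics/{n}3.png',c['img'])
    for l,z in(('drawer_in',.016),('drawer_bar',.036),('riser',0)):
        for r in place_of(n,l)[:1]: print(n,l,np.round(r['at'],1),round(r['conf'],2),np.round(hit(c,r['at'],z),3))
E
```

```text
time: 7.5
tool_pos: [0.4822, 0.0673, 0.0447]
tool_rot: [3.141, -0.001, 3.037]
contact_force: [-0.6, 0.1, 0.5]
opening: 0.0002
top drawer_in [213.5 289.4] 0.81 [0.464 0.067 0.016]
top drawer_bar [224.7 289.3] 0.8 [0.422 0.067 0.036]
side drawer_in [203.3 291.4] 0.66 [0.475 0.058 0.016]
side riser [201.2 345.7] 0.59 [0.659 0.042 0.   ]
```

```bash
python3 -m inch '[[[-10,0,0,0],[0,0,-30,0],[0,0,-40,0],[0,0,-40,0],[0,0,-10,-0.145],[0,0,0,-0.14],[12,-35,0,0],[12,-35,0,0],[12,-35,0,0],[12,-35,0,0]]]'; python3 -m inch '[[[12,-35,0,0],[13,-36,0,0],[13,-36,0,0],[13,-36,0,0],[13,-36,0,0],[13,-36,0,0],[0,0,35,0],[0,0,30,0],[0,0,15,0],[0,0,0,0]]]' -0.5
python3 - <<'E'
from h import *
for n in('top','side'):
    c=read_camera(n); cv2.imwrite(f'pics/{n}4.png',c['img'])
    for l,z in(('scraper_grip',.007),):
        for r in place_of(n,l)[:3]: print(n,l,np.round(r['at'],1),round(r['conf'],2),np.round(hit(c,r['at'],z),3))
c0=cv2.resize(cv2.imread('pics/top4.png')[170:270,330:440],None,fx=4,fy=4,interpolation=2)
c1=cv2.resize(cv2.imread('pics/side4.png')[240:340,240:350],None,fx=4,fy=4,interpolation=2)
cv2.imwrite('pics/c4.png',c1); cv2.imwrite('pics/c4.png',np.hstack([c0[:, :400],c1[:, :400]]))
E
```

```text
time: 9.15
tool_pos: [0.4707, -0.0816, 0.1649]
tool_rot: [-3.141, 0.001, -2.961]
contact_force: [-0.6, -0.0, -0.6]
opening: 0.0004
time: 10.4
tool_pos: [0.4331, -0.3054, 0.0841]
tool_rot: [3.14, -0.001, -2.961]
contact_force: [-0.2, 0.6, -0.0]
opening: 0.069
top scraper_grip [259.7 360.6] 0.8 [ 0.288 -0.203  0.007]
top scraper_grip [223.1 387.3] 0.76 [ 0.427 -0.305  0.007]
top scraper_grip [261.5 404.1] 0.71 [ 0.281 -0.368  0.007]
side scraper_grip [310.8 296.2] 0.88 [ 0.422 -0.313  0.007]
side scraper_grip [344.1 242.7] 0.76 [ 0.267 -0.375  0.007]
```

View pics/c4.png

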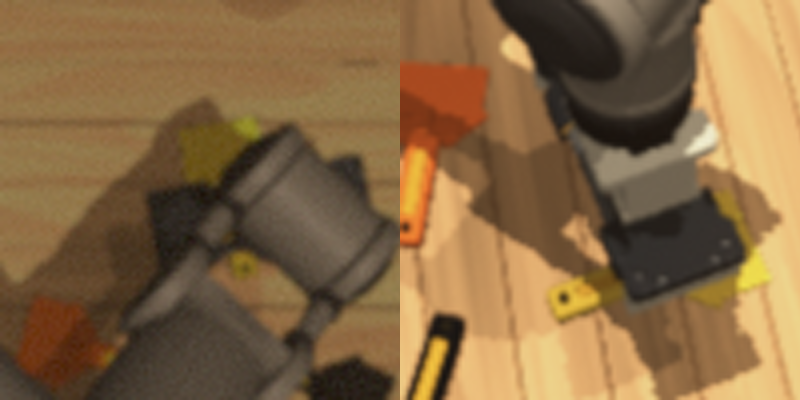

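The hand straddles the yellow handle: in this two-view crop the handle sticks out towards the robot and the blade lies beyond. It's aligned, so I'll go down and grip.

```bash
python3 -m inch '[[[3,0,25,0],[0,0,25,0],[0,0,18,0],[0,0,8,0],[0,0,4,0],[0,0,0,0],[0,0,0,0]]]'; python3 -m inch '[[[0,0,0,0],[0,0,0,0],[0,0,0,0],[0,0,0,0],[0,0,0,0]]]' 1 20
```

```text
time: 11.48
tool_pos: [0.4305, -0.3064, 0.0053]
tool_rot: [-3.141, 0.001, -2.961]
contact_force: [-0.0, 0.3, -0.1]
opening: 0.0686
time: 12.1
tool_pos: [0.4302, -0.3061, 0.0047]
tool_rot: [-3.142, 0.0, -2.961]
contact_force: [-0.1, -0.0, -0.6]
opening: 0.0241
```

```bash
python3 -m inch '[[[0,0,-5,0],[0,0,-15,0],[0,0,-30,0],[0,0,-35,0],[0,0,-35,0],[0,0,-20,0.07],[0,0,0,0.11],[0,0,0,0.105],[0,0,0,0],[0,0,0,0]]]'; python3 -m inch '[[[-3,15,0,0],[-6,27,0,0],[-7,32,0,0],[-7,32,0,0],[-7,32,0,0],[-7,32,0,0],[-7,32,0,0],[-7,32,0,0],[-7,32,0,0],[-7,32,0,0]]]'; python3 -m inch '[[[-7,32,0,0],[-6,27,0,0],[-3,14,0,0],[0,0,0,0],[0,0,0,0]]]'
python3 - <<'E'
from h import *
for n in('top','side'):
    c=read_camera(n); cv2.imwrite(f'pics/{n}5.png',c['img'])
    for l,z in(('scraper_grip',.148),('drawer_in',.016),('drawer_bar',.036)):
        for r in place_of(n,l)[:2]: print(n,l,np.round(r['at'],1),round(r['conf'],2),np.round(hit(c,r['at'],z),3))
c0=cv2.imread('pics/top5.png')[70:230,230:350]
c1=cv2.imread('pics/side5.png')[110:270,250:450]
cv2.imwrite('pics/c5.png',cv2.resize(np.hstack([c0,c1]),None,fx=2.5,fy=2.5,interpolation=2))
E
```

```text
time: 13.35
tool_pos: [0.4302, -0.3061, 0.1452]
tool_rot: [-3.141, 0.0, 3.039]
contact_force: [-0.0, -0.3, 0.1]
opening: 0.0241
time: 14.6
tool_pos: [0.5259, -0.0144, 0.1447]
tool_rot: [3.141, -0.0, 3.038]
contact_force: [0.3, -0.4, -0.4]
opening: 0.0236
time: 15.22
tool_pos: [0.5492, 0.0538, 0.1446]
tool_rot: [-3.141, -0.0, 3.037]
contact_force: [-0.2, -0.8, 0.6]
opening: 0.0236
top scraper_grip [258.4 360.5] 0.85 [ 0.305 -0.19   0.148]
top scraper_grip [186.6 289.8] 0.64 [0.559 0.06  0.148]
top drawer_in [214.4 290.2] 0.8 [0.46  0.064 0.016]
top drawer_bar [225.5 289.3] 0.96 [0.419 0.067 0.036]
side scraper_grip [342.8 246.4] 0.85 [ 0.288 -0.428  0.148]
side scraper_grip [282.3 248. ] 0.8 [ 0.309 -0.275  0.148]
side drawer_in [205.1 290. ] 0.63 [0.469 0.051 0.016]
side drawer_in [174.5 311.6] 0.36 [0.567 0.171 0.016]
side drawer_bar [202.1 273.5] 0.88 [0.416 0.059 0.036]
```

View pics/c5.png

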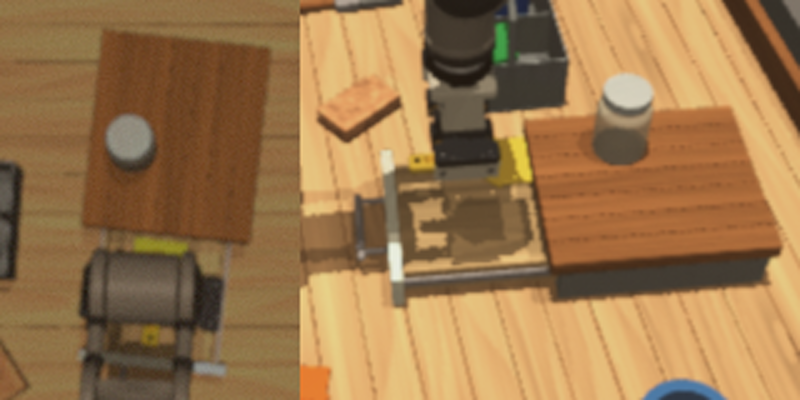

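The top and side crops show the scraper hanging level over the open drawer, with the blade just in front of the block edge, the handle behind the panel, and roughly centred. Lowering it now.

```bash
python3 -m inch '[[[0,0,15,0],[0,0,25,0],[0,0,30,0],[0,0,25,0],[0,0,15,0],[0,0,7,0],[0,0,4,0],[0,0,0,0],[0,0,0,0]]]'; python3 -m inch '[[[0,0,1,0],[0,0,1,0],[0,0,0,0],[0,0,0,0]]]'
```

```text
time: 16.75
tool_pos: [0.55, 0.0544, 0.0244]
tool_rot: [3.141, 0.001, 3.037]
contact_force: [0.7, -1.0, -1.3]
opening: 0.0237
time: 17.25
tool_pos: [0.5495, 0.0544, 0.0217]
tool_rot: [3.142, 0.0, 3.037]
contact_force: [-0.6, -0.3, 0.4]
opening: 0.0239
```

```bash
python3 -m inch '[[[0,0,0.5,0],[0,0,0.5,0],[0,0,0,0],[0,0,0,0]]]'; python3 -m inch '[[[0,0,0.5,0],[0,0,0,0],[0,0,0,0]]]'
```

```text
time: 17.75
tool_pos: [0.5495, 0.0544, 0.0207]
tool_rot: [3.142, -0.0, 3.037]
contact_force: [0.3, -0.1, -0.6]
opening: 0.0239
time: 18.12
tool_pos: [0.5498, 0.0544, 0.0206]
tool_rot: [3.141, 0.001, 3.037]
contact_force: [-0.9, -0.0, 5.5]
opening: 0.0239
```

```bash
python3 -m inch '[[[0,0,0,0],[0,0,0,0],[0,0,0,0]]]' -0.1; python3 -m inch '[[[0,0,-5,0],[0,0,-15,0],[0,0,-35,0],[0,0,-40,0],[0,0,-40,0],[25,0,0,0],[35,0,0,0],[40,0,0,0],[40,0,0,0],[35,0,0,0]]]'
python3 - <<'E'
from h import *
for n in('top','side'):
    c=read_camera(n); cv2.imwrite(f'pics/{n}6.png',c['img'])
    for l,z in(('scraper_grip',.023),('drawer_in',.016),('drawer_bar',.036)):
        for r in place_of(n,l)[:3]: print(n,l,np.round(r['at'],1),round(r['conf'],2),np.round(hit(c,r['at'],z),3))
c0=cv2.imread('pics/top6.png')[90:250,230:350]
c1=cv2.imread('pics/side6.png')[110:270,230:430]
cv2.imwrite('pics/c6.png',cv2.resize(np.hstack([c0,c1]),None,fx=2.5,fy=2.5,interpolation=2))
E
```

```text
time: 18.5
tool_pos: [0.5493, 0.0544, 0.0199]
tool_rot: [3.142, -0.001, 3.037]
contact_force: [0.2, -0.3, -0.1]
opening: 0.0484
time: 19.75
tool_pos: [0.3742, 0.0729, 0.1562]
tool_rot: [3.141, 0.001, 3.037]
contact_force: [0.2, -0.6, 0.5]
opening: 0.0506
top scraper_grip [190.4 290.8] 0.94 [0.551 0.062 0.023]
top scraper_grip [263.3 407.2] 0.9 [ 0.276 -0.377  0.023]
top scraper_grip [261.4 359.7] 0.88 [ 0.283 -0.198  0.023]
top drawer_in [208.8 293.1] 0.95 [0.482 0.053 0.016]
top drawer_bar [225.6 288.9] 0.91 [0.418 0.068 0.036]
side scraper_grip [343.6 246.1] 0.68 [ 0.277 -0.382  0.023]
side scraper_grip [201.4 312.9] 0.65 [0.546 0.046 0.023]
side scraper_grip [282.5 250. ] 0.62 [ 0.307 -0.209  0.023]
side drawer_in [205.8 288.6] 0.64 [0.464 0.049 0.016]
side drawer_bar [199.8 273.3] 0.57 [0.417 0.069 0.036]
```

View pics/c6.png

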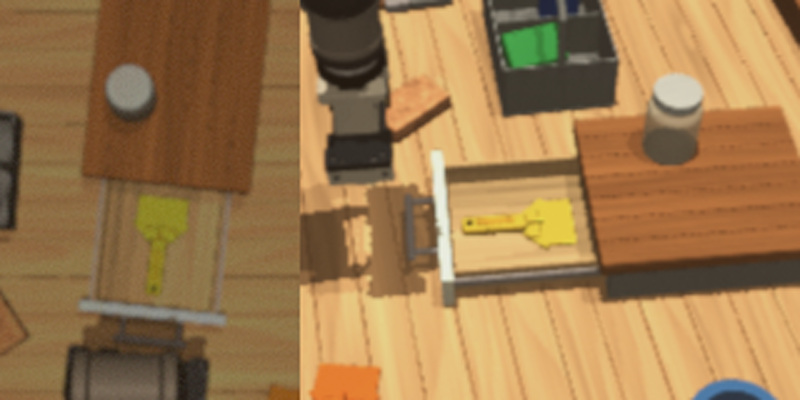

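The crops show the scraper flat on the drawer floor with its handle towards the front panel and clear of the walls. Next I'll close the fingers, go down in front of the bar, and push gently.

```bash
python3 -m inch '[[[0,0,10,0],[0,0,25,0],[0,0,30,0],[0,0,30,0],[0,0,25,0],[0,0,11,0],[0,0,0,0],[0,0,0,0],[-6,0,0,0],[-6,0,0,0]]]' 1 20; python3 -m inch '[[[-3,0,0,0],[-3,0,0,0],[-4,0,0,0],[-5,0,0,0],[-6,0,0,0],[-7,0,0,0],[-8,0,0,0],[-8,0,0,0],[-8,0,0,0],[-8,0,0,0]]]';python3 -m inch '[[[-8,0,0,0],[-8,0,0,0],[-8,0,0,0],[-8,0,0,0],[-8,0,0,0],[-8,0,0,0],[-8,0,0,0],[-8,0,0,0],[-6,0,0,0],[-4,0,0,0]]]'
python3 - <<'E'
from h import *
for n in('top','side'):
    c=read_camera(n); cv2.imwrite(f'pics/{n}7.png',c['img'])
    for l,z in(('scraper_grip',.023),('drawer_in',.016),('drawer_bar',.036)):
        for r in place_of(n,l)[:2]: print(n,l,np.round(r['at'],1),round(r['conf'],2),np.round(hit(c,r['at'],z),3))
E
```

```text
time: 21.4
tool_pos: [0.3885, 0.0714, 0.0248]
tool_rot: [3.141, 0.002, 3.037]
contact_force: [-0.1, -0.9, -0.0]
opening: 0.0005
time: 22.65
tool_pos: [0.4476, 0.0651, 0.0242]
tool_rot: [-3.142, -0.0, 3.037]
contact_force: [-0.9, -0.3, 0.4]
opening: 0.0004
time: 23.9
tool_pos: [0.5212, 0.0575, 0.0242]
tool_rot: [3.141, 0.0, 3.037]
contact_force: [-0.8, -0.5, 1.0]
opening: 0.0004
top scraper_grip [264.3 402.8] 0.77 [ 0.272 -0.36   0.023]
top scraper_grip [163.4 295.5] 0.65 [0.654 0.044 0.023]
top drawer_in [180.9 293.6] 0.59 [0.588 0.052 0.016]
top drawer_bar [193.3 293.4] 0.62 [0.54  0.052 0.036]
side scraper_grip [284.9 247.7] 0.82 [ 0.3   -0.215  0.023]
side scraper_grip [342.5 244.6] 0.8 [ 0.274 -0.378  0.023]
side drawer_in [201.6 326.4] 0.95 [0.591 0.041 0.016]
side drawer_in [198.3 310.3] 0.31 [0.541 0.066 0.016]
side drawer_bar [197.5 310. ] 0.75 [0.537 0.054 0.036]
```

```bash
python3 -m inch '[[[-6,0,0,0],[-6,0,0,0],[-6,0,0,0],[-6,0,0,0],[-6,0,0,0],[-6,0,0,0],[-5,0,0,0],[-4,0,0,0],[-3,0,0,0],[-3,0,0,0]]]'; python3 -m inch '[[[-2.5,0,0,0],[-2.5,0,0,0],[-2.5,0,0,0],[-2.5,0,0,0],[-2.5,0,0,0]]]'; python3 -m inch '[[[-2,0,0,0],[-2,0,0,0]]]';python3 -m inch '[[[-2,0,0,0],[-2,0,0,0]]]'
```

```text
time: 25.55
tool_pos: [0.5715, 0.0521, 0.0242]
tool_rot: [-3.142, -0.0, 3.037]
contact_force: [-0.9, 1.3, -0.9]
opening: 0.0003
time: 26.18
tool_pos: [0.584, 0.0508, 0.0242]
tool_rot: [3.142, 0.0, 3.037]
contact_force: [-1.1, 0.4, -1.1]
opening: 0.0004
time: 26.42
tool_pos: [0.588, 0.0504, 0.0242]
tool_rot: [3.142, 0.0, 3.037]
contact_force: [-1.5, -0.6, -0.2]
opening: 0.0004
time: 26.68
tool_pos: [0.5897, 0.0502, 0.0241]
tool_rot: [-3.141, -0.005, 3.037]
contact_force: [-11.3, 0.0, 8.5]
opening: 0.0007
```

Force has risen to 11 N with an unexpected 8.5 N upward part, so I'll look before pushing further.

```bash
python3 - <<'E'
from h import *
for n in('top','side'):
    c=read_camera(n); cv2.imwrite(f'pics/{n}8.png',c['img'])
    for l,z in(('drawer_in',.016),('drawer_bar',.036),('riser',0)):
        for r in place_of(n,l)[:1]: print(n,l,np.round(r['at'],1),round(r['conf'],2),np.round(hit(c,r['at'],z),3))
    o=observe(); print(o['tool_pos'],o['contact_force'],o['torque'])
c0=cv2.imread('pics/top8.png')[100:240,240:350]
c1=cv2.imread('pics/side8.png')[130:270,280:430]
cv2.imwrite('pics/c8.png',cv2.resize(np.hstack([c0,c1]),None,fx=3,fy=3,interpolation=2))
E
```

```text
top riser [159.7 297.3] 0.89 [0.67  0.038 0.   ]
[0.5897822  0.05019245 0.02414731] [-8.50522375  0.0583914   4.43611484] [-0.05239857  1.28114717 -0.03986598]
side drawer_in [200.8 346.4] 0.88 [0.657 0.031 0.016]
side drawer_bar [197.3 329.6] 0.69 [0.601 0.041 0.036]
side riser [202.5 347. ] 0.86 [0.662 0.035 0.   ]
[0.5897833  0.05018879 0.02417733] [-7.49468239 -0.21808183  4.54479666] [-0.04979374  1.2928654  -0.03004094]
```

View pics/c8.png

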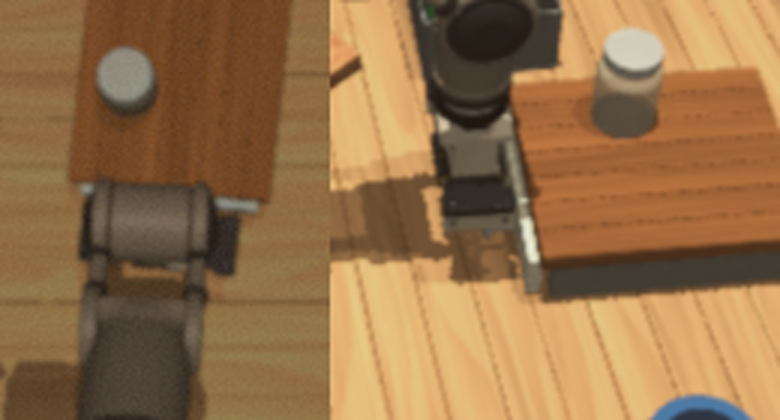

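The drawer stands about 1 cm proud. The moment matches a push at finger height, so this is the catch resisting, with friction on the bar. I'll keep going in small steps.

```bash
for i in 1 2 3; do python3 -m inch '[[[-1,0,0,0],[-1,0,0,0]]]' | grep -E "pos|force"; done
```

```text
tool_pos: [0.5908, 0.0501, 0.0242]
contact_force: [-11.5, 0.1, 7.9]
tool_pos: [0.5934, 0.0498, 0.0242]
contact_force: [-8.9, -0.6, 4.9]
tool_pos: [0.5971, 0.0494, 0.0242]
contact_force: [-2.3, -0.0, 1.0]
```

```bash
for i in 1 2 3; do python3 -m inch '[[[-1,0,0,0],[-1,0,0,0]]]' | grep -E "pos|force"; done
```

```text
tool_pos: [0.5999, 0.0493, 0.0243]
contact_force: [-3.4, 0.2, 3.0]
tool_pos: [0.6, 0.0493, 0.0243]
contact_force: [-10.8, 0.7, 8.4]
tool_pos: [0.6, 0.0493, 0.0243]
contact_force: [-16.6, 0.8, 13.4]
```

The tool is now against a hard stop, so the drawer is home. I'll back off, raise the arm and check.

```bash
python3 -m inch '[[[3,0,0,0],[6,0,0,0],[15,0,0,0],[30,0,0,0],[35,0,-10,0],[35,0,-25,0],[30,0,-35,0],[0,0,-40,0],[0,0,-40,0],[0,0,0,0]]]'
python3 - <<'E'
from h import *
for n in('top','side'):
    c=read_camera(n); cv2.imwrite(f'pics/{n}9.png',c['img'])
    for l,z in(('drawer_in',.016),('drawer_bar',.036),('riser',0),('jar',.088),('sand_block',0)):
        for r in place_of(n,l)[:1]: print(n,l,np.round(r['at'],1),round(r['conf'],2),np.round(hit(c,r['at'],z),3))
c0=cv2.imread('pics/top9.png')[70:280,170:470]; c1=cv2.imread('pics/side9.png')[130:270,280:430]
cv2.imwrite('pics/c9.png',np.hstack([cv2.resize(c0,(400,280)),cv2.resize(c1,(300,280),interpolation=2)]))
E
```

```text
time: 29.82
tool_pos: [0.4528, 0.0648, 0.1772]
tool_rot: [3.141, 0.008, 3.037]
contact_force: [-1.1, -0.3, -0.8]
opening: 0.0006
top drawer_in [159.1 295.4] 0.6 [0.671 0.045 0.016]
top drawer_bar [172.1 294.2] 0.55 [0.619 0.049 0.036]
top riser [159.3 296.2] 0.6 [0.672 0.042 0.   ]
top jar [128.4 284.5] 0.63 [0.776 0.082 0.088]
top sand_block [216.2 228.2] 0.78 [0.454 0.302 0.   ]
side drawer_in [198.  346.7] 0.67 [0.661 0.042 0.016]
side riser [201.4 347.6] 0.81 [0.665 0.04  0.   ]
side jar [170.1 378.3] 0.75 [0.776 0.081 0.088]
side sand_block [158.5 278.4] 0.54 [0.467 0.288 0.   ]
```

View pics/c9.png

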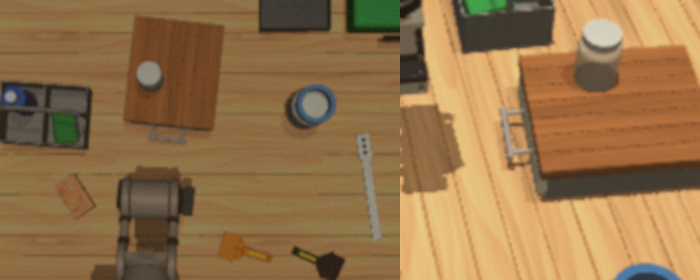

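The drawer is flush: only the bar shows beyond the block's edge, and the bystanders are where they were. Handing in.

```bash
python3 -c "
from cell import *
print(hand_in())"
```

```text
the job is handed in; nothing more can be done
None
```

I put the yellow scraper away in the drawer, pushed the drawer fully home, and handed the job in at about 30 s of the 72 s allowed.

- **Opening:** I hooked the front panel from inside and pulled the drawer out to about 195 mm. It never reached its outer stop.
- **Placing:** I laid the scraper on the drawer floor with about 5 N of contact before letting go. The picture after release showed it flat, handle towards the front and clear of the walls.
- **Closing:** I pushed slowly on the bar. The catch resisted with about 11 N, the force then dropped to about 2 N as it snapped, and after that the tool met a hard stop. I pressed to about 17 N there before backing off.
- **Last checks:** With the arm clear, the top picture showed only the bar beyond the block's edge. The drawer and riser readings agree with home to within about 4 mm. The jar and sanding block read within about 1 cm of where they started. I checked the other items by eye only, and they looked unmoved.
- **Not checked:** I couldn't see the scraper once the drawer was shut. I also didn't tug the drawer to test the catch. During the push the wrist showed up to 13 N upward, which I put down to friction on the bar.

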